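Clear the lid and hold the sample chest open

TASK

A fragile plaster core has been left standing on the lid of the blue sample chest. Lift it off gently (squeeze it with no more than about 50 N, do not drop or bump it), stand it upright in the middle of the cork disc and let go of it; then raise the chest's self-closing lid by its handle to 50 degrees and keep holding it there, still, so that a colleague can reach in. Finish while holding the lid - if let go it falls shut - and leave everything else on the bench where it is.

Things in the scene. Friction and masses are not known exactly. Their poses are not given: they have to be found in the camera images.
- core_center (a point): centre (half-way up) of the plaster core: a cream upright cylinder, 38 mm in diameter, 76 mm tall, about 0.2 kg; its z axis is the cylinder's axis. It starts standing on the lid, behind the handle. Fragile: grip it with no more than 50 N on a finger, and set it down softly (release it resting on the disc or within 2 mm of it)
- core: the same core; origin at the centre of its underside
- cork_disc_top (a point): centre of the top face of the cork disc where the core belongs: brown cork 70 mm in diameter on a steel foot 80 mm in diameter, fixed to the bench, top 12 mm above the bench. It stands left or right of the chest. A disc of the same size topped in green plastic stands on the other side and is not to be used
- cork_disc: the whole cork disc with its foot; origin at the centre of its underside, on the bench
- chest: the blue sample chest, fixed to the bench: 200 mm (its x) by 220 mm (its y) by 100 mm tall, origin at the centre of its underside; its +x axis points from the front (handle side) to the hinge side, z up
- lid (a joint): opening angle of the chest's slate-grey lid in rad: 0 shut, 0.873 = 50 degrees, stop at 1.4. The lid turns about the chest's +y axis through lid_hinge, so that its front edge goes up and over towards the hinge. The lid weighs 0.45 kg and falls shut from every angle; about 3 N at the handle holds it. On the chest's +y side an aluminium arc carries a red ball at 50 degrees, level with the lid's underside then
- lid_handle (a point): middle of the handle on the lid: a black round bar 12 mm thick and 110 mm long, along the chest's y axis, its centre line 40 mm above the lid's top face and 185 mm in front of the hinge line and 48 mm above it (measured square to the lid's underside); it moves with the lid. It can be pinched from above across the bar with the fingers closing along the chest's x; the round bar then turns between the fingers while the hand stays upright
- lid_hinge (a point): middle of the hinge line, at the lid's underside on the rear (+x) rim of the chest, 100.5 mm above the bench; the lid is 200 by 220 mm and 8 mm thick
- wash_bottle: white wash bottle with a blue cap, 56 mm across, 140 mm tall; a bystander, not to be moved; origin at its underside
- steel_cup: open steel cup, 80 mm across, 80 mm tall; a bystander, not to be moved; origin at its underside
- brass_ring: brass cutting ring lying flat, 72 mm across, 20 mm tall; a bystander, not to be moved; origin at its underside
- sample_tin: aluminium sample tin, 70 mm across, 60 mm tall; a bystander, not to be moved; origin at its underside
- spatula: spatula lying on the bench; a bystander, not to be moved; origin at its underside
- weight: brass weight with a small neck, 50 mm across, 64 mm tall; a bystander, not to be moved; origin at its underside
Mind the look-alikes: they are no part of the job. Of the things like the core, leave any that is red; of the rest the larger one is meant. What is shaped like the cork_disc but black or orange is not meant.

How it is judged:
On the way:
1. the core stands upright in the middle of the cork disc, released, with the lid still shut (horizontal distance between core_center and cork_disc_top below 0.012 m and angle between core_center's own z axis and vertical below 0.06 rad and z of core_center in the frame of cork_disc_top between 0.034 and 0.042 m and linear speed of core below 0.02 m/s and contact force between the fingers and core below 0.05 N and value of joint lid below 0.05 rad), for 0.2 s.
At the end, for the whole second after the job is handed in: The fingers hold the lid still at 50 degrees (plus or minus 6) and the core stands upright and released on the cork disc, within 12 mm of its centre (horizontal distance between core_center and cork_disc_top below 0.012 m and angle between core_center's own z axis and vertical below 0.06 rad and z of core_center in the frame of cork_disc_top between 0.034 and 0.042 m and linear speed of core below 0.02 m/s and contact force between the fingers and core below 0.05 N and value of joint lid between 0.768 and 0.978 rad and velocity of joint lid between -0.05 and 0.05 rad/s and contact force between the fingers and lid above 0.8 N); the arm keeps its last pose, push and grip.
It fails at once if the core was squeezed or struck with far more than 50 N a finger (110 N, both fingers together) (contact force between core and the fingers above 110 N).
It fails at once if the core was set down or knocked hard (contact force between core and cork_disc above 60 N or contact force between core and chest above 60 N).
It fails at once if the core was let fall (from more than about 5 mm) (contact force between core and the fingers below 0.05 N and linear speed of core above 0.3 m/s).
It fails at once if the core was tipped over (angle between core_center's own z axis and vertical above 0.4 rad).
It fails at once if a bystander was moved (distance of any of wash_bottle, steel_cup, brass_ring, sample_tin, spatula, weight from where it was at the start of the episode above 0.015 m).
It also fails if it takes over 56 s, if anything falls off the work surface, if the arm or the gripper's body presses on something with over 40 N, if the wrist force passes 120 N, or if a joint passes its speed limit or range.

ROBOT

A 6-joint arm with a two-finger parallel gripper is mounted at the origin on the work surface. World frame = base frame: x ahead of the robot, y to its left, z up, the work surface at z = 0. Lengths are in m, angles in rad, forces in N, time in s.
With the tool pointing down it reaches from about 0.275 to 0.725 m from the base axis. Payload 15.9 kg.
Tool frame: the origin (TCP) lies on the mounting face of the last link; the fingertips stand 173 mm ahead of it and the grasp point (between the pads) lies 155 mm ahead of it; z points along the fingers, y is the line along which they close (so a half turn about z gives the same grasp; the last joint's range is limited). The gripper opens to 85 mm and grips with 20 to 120 N. Pads are 22 mm wide; open, the fingers measure 114 mm over their backs; the gripper's body (76 mm by 85 mm) begins 54 mm behind the grasp point. The pads swing forward as they close: fully open they stand 13 mm farther back than shut.
Start: joints at [-1.107, 0.213, -0.034, 1.323, 0, 1.571], TCP at [0.224, -0.447, 0.405] pointing down, gripper open.
Joint ranges: [-2.98, 2.98], [-0.74, 1.72], [-1.14, 1.35], [-2.1, 2.04], [-1.57, 1.44], [-3.14, 3.14]. Speed limits (rad/s): [1.89, 1.89, 2.39, 2.57, 3.14, 3.14].

INTERFACE

Orientations are given as [roll, pitch, yaw] about the fixed x, y, z axes, in that order (R = Rz(yaw) Ry(pitch) Rx(roll)).
In Python, from rig import observe, camera, job_done gives the robot as it stands.
- The arm moves only by the tool carry_out, never from a script. Its argument "motion" is a list of rows, each an object with "linear": the shift along the tool's x, y, z in m, a list of three; "delta_rot": the turn, a rotation vector about the tool's x, y, z in rad, a list of three; "grip": the finger opening in m, from 0 to 0.0854. In form: [{"linear": [dx, dy, dz], "delta_rot": [rx, ry, rz], "grip": grip}, ...]. A call has 1 to 20 rows; each row shifts and turns the commanded pose from where the row before left it, along the tool's axes as they then stand; what a row does not reach is not made up. A row lasts 1/8 s, in which the tool goes at most 62.5 mm and 10.7 degrees, less where a joint would pass 70% of its speed; a pose out of reach is approached as far as the arm can. A call with a gripper value outside its range is refused whole. The fingers move at their own pace and stop on an object; "grip_force" is the grip in N (left out, the last holds). Time passes only in rows, so rows that do not move let the fingers close. It gives the time, the measured TCP pose, the force, the opening and the grip force at its end, in the units of the state.
- observe(): the state, without advancing time (a new reading comes with each control period).
- camera(name): name is "side" or "top" or "wrist"; returns a dict with "image" (384x512x3 uint8, red, green, blue), "depth" (384x512 float32, m along the optical axis (not along the pixel's ray), 0 where there is no reading), "K" (3x3 intrinsics, pixels), "D" ([k1, k2, p1, p2, k3] as OpenCV has them; the pictures are not rectified), "rvec" (rotation vector, rad) and "tvec" (3), from world to camera coordinates, as OpenCV has them. Camera axes: x right, y down, z forward; pixel columns grow to the right and rows downward; lengths in m; the calibration is good to about 2 mm. A picture is of the moment at which its call begins.
- job_done(): hands the job in; it is judged then, once.
The state is a dict: "time_s": time; "joint_pos": joint angles; "joint_velocities": joint speeds; "joint_efforts": joint torques, N m; "tcp_pos": TCP position; "tcp_rot": TCP orientation; "force": force on the tool from outside, world axes, zero at the start; "moment": the same for the moment, N m; "grip_width": opening from 0.0 (shut) to 1.0 (fully open); "grasp_force": force on a finger pad.
Only numpy, scipy, OpenCV 4.12 (cv2) and the standard library are available. Lean on these libraries where they do the work, as an engineer would, in place of code of your own. Each camera call takes 0.05 s, during which the arm holds its last target. There are 200 camera calls.

## Working session

There is one attempt and no reset: what is moved stays moved. The work goes in short steps, Python scripts to look and compute and a tool call to move; the robot and the scene stay as the last step left them, time stands still between calls to the robot, and variables do not carry over. Pictures are saved under pics/ and viewed, at most 10 in all, crops included, and the job is handed in when it is done.

Besides the shell and the picture viewer there is one more tool, called after "Request:" as a command line: name --argument value ..., lists and objects as JSON in quotes. carry_out: Moves the arm, as the interface text tells. Its arguments: {"type":"object","properties":{"motion":{"type":"array","items":{"type":"object","properties":{"linear":{"type":"array","items":{"type":"number"}},"delta_rot":{"type":"array","items":{"type":"number"}},"grip":{"type":"number"}}}},"grip_force":{"type":"number"}},"required":["motion"]}

```bash
mkdir -p pics
cat > h.py <<'E'
import numpy as np,cv2,pickle
from rig import observe,camera,job_done
def snap(n,f=None):
    c=camera(n); c['R']=cv2.Rodrigues(np.array(c['rvec'],float))[0]; c['t']=np.array(c['tvec'],float).ravel()
    if f: cv2.imwrite('pics/'+f,c['image'][:,:,::-1])
    return c
def ray(c,uv):
    p=cv2.undistortPoints(np.array(uv,float).reshape(-1,1,2),np.array(c['K'],float),np.array(c['D'],float)).reshape(-1,2)
    d=np.c_[p,np.ones(len(p))]
    return -c['R'].T@c['t'], d@c['R']
def plane(c,uv,z):
    o,d=ray(c,uv); return o+d*((z-o[2])/d[:,2])[:,None]
def deep(c,uv):
    o,d=ray(c,uv); uv=np.array(uv).reshape(-1,2).astype(int); return o+d*c['depth'][uv[:,1],uv[:,0]][:,None]
def cloud(c):
    v,u=np.mgrid[:384,:512]; P=deep(c,np.c_[u.ravel(),v.ravel()]).reshape(384,512,3); P[c['depth']==0]=np.nan; return P
E
python3 - <<'E'
from h import *
a=snap('top','t0.png');b=snap('side','s0.png')
pickle.dump((a,b),open('c0.pkl','wb'))
print(observe()); 
for c in(a,b): print(-c['R'].T@c['t'],c['R'][2],c['K'][0])
cv2.imwrite('pics/t0b.png',cv2.resize(a['image'][:,:,::-1],(800,600)))
cv2.imwrite('pics/s0b.png',cv2.resize(b['image'][:,:,::-1],(800,600)))
E
```

```text
{'time_s': 0.1, 'joint_pos': array([-1.10702591e+00,  2.13294629e-01, -3.49414725e-02,  1.32347263e+00,
        1.79454108e-05,  1.57078097e+00]), 'joint_velocities': array([-1.47548818e-03, -6.18826677e-05,  7.96718730e-04, -1.50645990e-03,
       -1.05148891e-04,  8.43918624e-04]), 'joint_efforts': array([-1.67744297e-04, -6.87242675e+01,  4.87809992e+01,  1.20948977e-02,
        1.08674997e-04,  6.54649199e-06]), 'tcp_pos': array([ 0.22361358, -0.44708418,  0.4042935 ]), 'tcp_rot': array([-3.14068025e+00, -1.79594145e-05,  4.63785759e-01]), 'force': array([0.45505857, 0.05005506, 0.52494254]), 'moment': array([-0.0059676 , -0.02962561,  0.03330607]), 'grasp_force': 0.0, 'grip_width': 0.9971266822479739}
[ 0.38660316 -0.05542765  1.32210786] [ 0.15966821  0.00853298 -0.98713386] [458.06170588   0.         252.08465376]
[0.30237305 0.97528265 1.0261416 ] [ 0.20405739 -0.72379733 -0.65914946] [495.88525386   0.         254.04282189]
```

View pics/t0b.png

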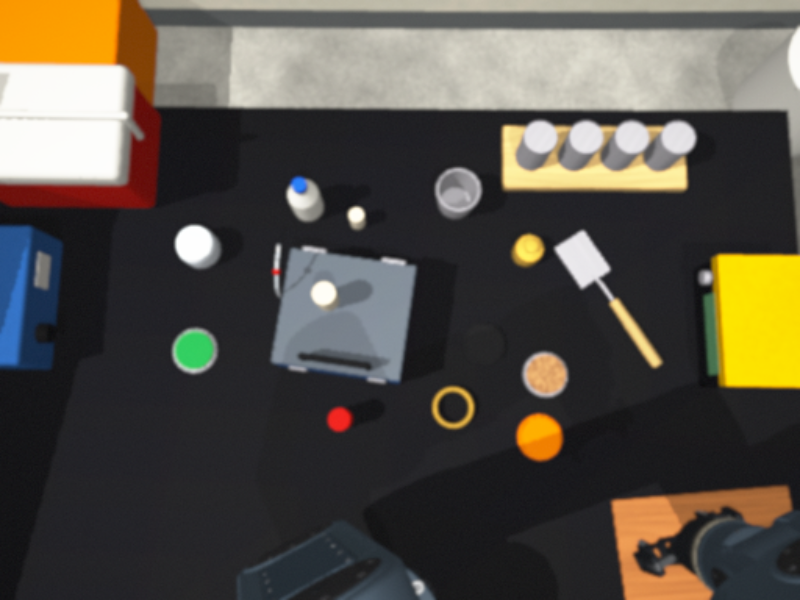

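View pics/s0b.png

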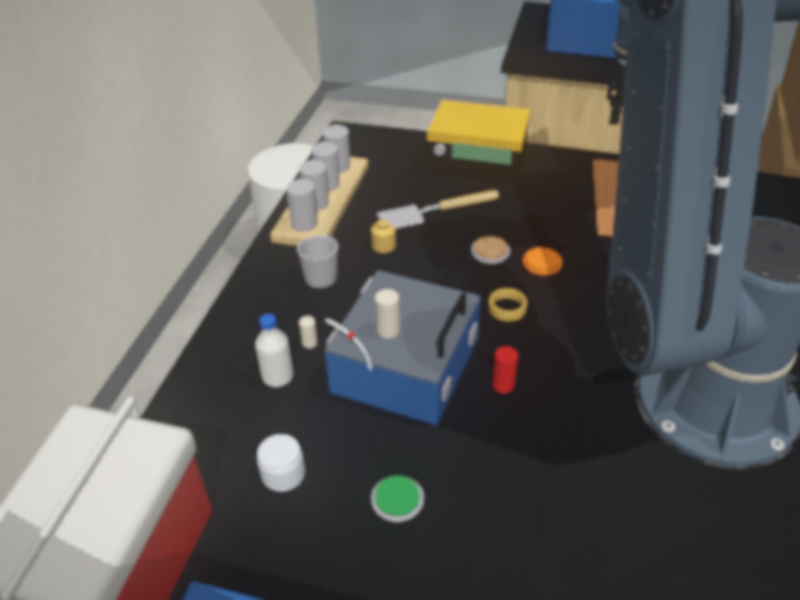

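The top view (800-wide pixels) shows three core-like things: cream on the lid (323,294), a smaller cream one on the bench (357,217), and a red one (339,419). The one on the lid is the core: it is not red and it is the larger of the two cream ones. The disc-like things are cork (545,374), green (195,350), orange (540,437) and a black one (487,343). Cork, right of the chest, is meant. I'll measure next and check with one crop.

Run:
```python
from h import *
a,b=pickle.load(open('c0.pkl','rb'))
s=1.5625
def fit(c,m,seed,z,name):
    n,l,st,ce=cv2.connectedComponentsWithStats(m.astype(np.uint8)); k=l[int(seed[1]/s),int(seed[0]/s)]
    if k==0: print(name,'seed miss');return
    cn=max(cv2.findContours((l==k).astype(np.uint8),0,1)[0],key=len).reshape(-1,2)
    P=plane(c,cn,z)[:,:2]; (x,y),r=cv2.minEnclosingCircle(P.astype(np.float32)); e=cv2.fitEllipse(P.astype(np.float32)) if len(P)>5 else 0
    print(name,'circ',np.round([x,y,2*r],4),'ell',np.round(e[0],4),np.round(e[1],4),st[k]); return l==k,P
for n,c,cs,ds in(('top',a,(323,294),(545,374)),('side',b,(387,297),(491,248))):
    hsv=cv2.cvtColor(c['image'],cv2.COLOR_RGB2HSV); H,S,V=[hsv[:,:,i].astype(int) for i in range(3)]
    P=cloud(c)
    print(n,'hsv core',hsv[int(cs[1]/s),int(cs[0]/s)],'disc',hsv[int(ds[1]/s),int(ds[0]/s)],'depthpts',deep(c,[[cs[0]/s,cs[1]/s],[ds[0]/s,ds[1]/s]]).round(4))
    fit(c,(S>60)&(H<25)&(V>80),ds,.012,n+' cork')
    fit(c,(abs(P[:,:,2]-.1845)<.006),cs,.1845,n+' core top by depth')
    fit(c,(P[:,:,2]>.007)&(P[:,:,2]<.03),ds,.012,n+' disc by depth')
    # core band points in 3D
    m=(P[:,:,2]>.12)&(P[:,:,2]<.2); q=P[m]; q=q[(abs(q[:,0]-.5)<.25)&(abs(q[:,1]-.05)<.2)]
    print(len(q),np.nanmin(q,0).round(3),np.nanmax(q,0).round(3))
    # lid
    m=(abs(P[:,:,2]-.1085)<.006); r=fit(c,m,(340,330) if n=='top' else (360,320),.1085,n+' lid')
    if r:
        rr=cv2.minAreaRect(r[1].astype(np.float32)); print('lid rect',np.round(rr[0],4),np.round(rr[1],4),rr[2], cv2.boxPoints(rr).round(4).tolist())
    # handle: dark on lid at z~.1485
    m=(abs(P[:,:,2]-.150)<.008)&(V<90); n_,l,st,ce=cv2.connectedComponentsWithStats(m.astype(np.uint8))
    for k in range(1,n_):
        if st[k,4]>30:
            v,u=np.nonzero(l==k); q=plane(c,np.c_[u,v],.1505)[:,:2]; rr=cv2.minAreaRect(q.astype(np.float32)); print('handle?',ce[k].round(1),st[k,4],np.round(rr[0],4),np.round(rr[1],4),rr[2],np.nanmean(P[l==k],0).round(4))
I=a['image'][:,:,::-1][120:285,160:390]; cv2.imwrite('pics/t1.png',cv2.resize(I,None,fx=3.4,fy=3.4,interpolation=2))
```

```text
top hsv core [ 26   8 254] disc [ 16 134 232] depthpts [[ 0.5738  0.0689  0.1827]
 [ 0.4588 -0.3201  0.013 ]]
top cork circ [ 0.4598 -0.3219  0.0728] ell [ 0.46   -0.3218] [0.0683 0.0706] [337 227  26  25 509]
top core top by depth circ [0.5762 0.0673 0.0386] ell [0.5764 0.0677] [0.0356 0.0366] [200 180  15  15 173]
top disc by depth circ [ 0.4603 -0.3205  0.0783] ell [ 0.4599 -0.3212] [0.0694 0.0711] [336 226  27  27 480]
513 [ 0.457 -0.008  0.121] [0.656 0.154 0.19 ]
top lid circ [0.5544 0.0401 0.2953] ell [0.5547 0.0398] [0.2339 0.2583] [ 173  158   94   86 5550]
lid rect [0.5572 0.0404] [0.2219 0.2054] 82.1468734741211 [[0.44029998779296875, -0.05550000071525574], [0.6438000202178955, -0.08349999785423279], [0.6740999817848206, 0.13619999587535858], [0.4706000089645386, 0.16429999470710754]]
handle? [214.4 230.4] 211 [0.4701 0.0506] [0.1195 0.0118] 82.22357177734375 [0.4697 0.0496 0.1523]
side hsv core [ 20  25 226] disc [ 16 109 182] depthpts [[ 0.5755  0.0677  0.1824]
 [ 0.4576 -0.3205  0.0084]]
side cork circ [ 0.4593 -0.3216  0.0804] ell [ 0.4598 -0.3222] [0.071  0.0764] [303 151  23  15 261]
side core top by depth circ [0.572  0.0728 0.0429] ell [0.5736 0.0726] [0.0362 0.0389] [241 186  15  11 129]
side disc by depth circ [ 0.4595 -0.314   0.0791] ell [ 0.4596 -0.3165] [0.0682 0.0691] [303 152  22  14 209]
629 [ 0.457 -0.005  0.12 ] [0.654 0.155 0.187]
side lid circ [0.5524 0.0445 0.2899] ell [0.5505 0.0415] [0.2327 0.2472] [ 209  174   98   71 3537]
lid rect [0.5556 0.0457] [0.2258 0.2037] 81.65084075927734 [[0.438400000333786, -0.05119999870657921], [0.6399000287055969, -0.08079999685287476], [0.6726999878883362, 0.14270000159740448], [0.47119998931884766, 0.17219999432563782]]
handle? [288.6 203.9] 146 [0.4688 0.0572] [0.1246 0.0132] 81.9947738647461 [0.4691 0.062  0.1522]
```

View pics/t1.png

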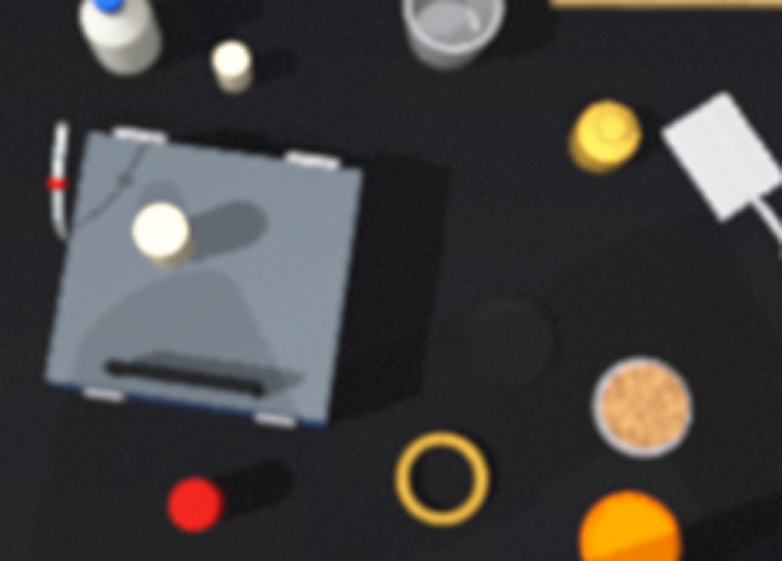

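The crop confirms it. Core: cream, on the lid (crop pixel 160,232). Cork disc: speckled brown with a steel rim (642,407). I'll use one gripper yaw (1.434) throughout, fingers closing along chest x.

Request:
carry_out --motion '[{"linear": [0,0,0],"delta_rot": [0,0,-0.162],"grip": 0.085},{"linear": [0,0,0],"delta_rot": [0,0,-0.162],"grip": 0.085},{"linear": [0,0,0],"delta_rot": [0,0,-0.162],"grip": 0.085},{"linear": [0,0,0],"delta_rot": [0,0,-0.162],"grip": 0.085},{"linear": [0,0,0],"delta_rot": [0,0,-0.162],"grip": 0.085},{"linear": [0,0,0],"delta_rot": [0,0,-0.16],"grip": 0.085},{"linear": [0.04,0.02,-0.002],"delta_rot": [0,0,0],"grip": 0.085},{"linear": [0.04,0.02,-0.002],"delta_rot": [0,0,0],"grip": 0.085},{"linear": [0.04,0.02,-0.002],"delta_rot": [0,0,0],"grip": 0.085},{"linear": [0.04,0.02,-0.002],"delta_rot": [0,0,0],"grip": 0.085},{"linear": [0.04,0.02,-0.002],"delta_rot": [0,0,0],"grip": 0.085},{"linear": [0.04,0.02,0],"delta_rot": [0,0,0],"grip": 0.085},{"linear": [0.04,0.02,0],"delta_rot": [0,0,0],"grip": 0.085},{"linear": [0.04,0.02,0],"delta_rot": [0,0,0],"grip": 0.085},{"linear": [0.04,0.02,0],"delta_rot": [0,0,0],"grip": 0.085},{"linear": [0.04,0.02,0],"delta_rot": [0,0,0],"grip": 0.085},{"linear": [0.04,0.02,0],"delta_rot": [0,0,0],"grip": 0.085},{"linear": [0.04,0.02,0],"delta_rot": [0,0,0],"grip": 0.085},{"linear": [0.04,0.02,0],"delta_rot": [0,0,0],"grip": 0.085},{"linear": [0,0,0],"delta_rot": [0,0,0],"grip": 0.085}]' --grip_force 28

```text
time_s: 2.6
tcp_pos: [0.5533, 0.0346, 0.4137]
tcp_rot: [-3.14, -0.0, 1.437]
force: [-0.1, -0.1, -0.2]
grip_width: 0.991
grasp_force: 0.0
```

```bash
cat > go.py <<'E'
import sys
from h import *
from scipy.spatial.transform import Rotation as Ro
o=observe(); R=Ro.from_euler('xyz',o['tcp_rot']).as_matrix()
print(o['time_s'],o['tcp_pos'].round(4),o['tcp_rot'].round(4),o['force'].round(2),o['grip_width'],o['grasp_force'],o['joint_pos'].round(2))
if len(sys.argv)>3: print('tool shift',(R.T@(np.array(sys.argv[1:4],float)-o['tcp_pos'])).round(4))
E
python3 go.py 0.5755 0.068 0.404
python3 - <<'E'
from h import *
c=snap('wrist','w0.png'); P=cloud(c)
m=(abs(P[:,:,2]-.1845)<.006)
n,l,st,ce=cv2.connectedComponentsWithStats(m.astype(np.uint8))
for k in range(1,n):
    if st[k,4]>100:
        cn=max(cv2.findContours((l==k).astype(np.uint8),0,1)[0],key=len).reshape(-1,2)
        print(st[k],ce[k],cv2.minEnclosingCircle(plane(c,cn,.1845)[:,:2].astype(np.float32)))
E
```

```text
2.6 [0.5533 0.0346 0.4137] [-3.1403e+00 -1.0000e-04  1.4367e+00] [-0.05 -0.15 -0.2 ] 0.9914939945115947 0.0 [0.06 0.33 0.14 1.38 0.   1.77]
tool shift [0.036  0.0176 0.0097]
[366   1  50  12 386] [392.1761658    6.45595855] ((0.6413596272468567, 0.1444694697856903), 0.01359076239168644)
[ 257  126   60   60 2764] [286.44030391 155.6711288 ] ((0.5752440690994263, 0.06895661354064941), 0.019194381311535835)
```

View pics/w0.png

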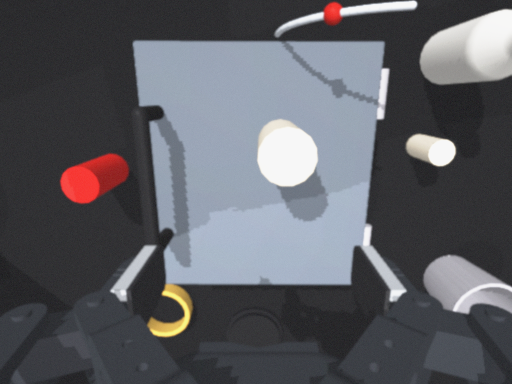

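The wrist view shows the core top at (287,156), the handle bar at left and the red ball arc at top. The fingers straddle the core's line. Measured core centre: (0.5752, 0.069).

Request:
carry_out --motion '[{"linear": [0.0187,0.0085,0],"delta_rot": [0,0,0],"grip": 0.085},{"linear": [0.0183,0.0085,0],"delta_rot": [0,0,0],"grip": 0.085},{"linear": [0,0,0],"delta_rot": [0,0,0],"grip": 0.085},{"linear": [0,0,0.02],"delta_rot": [0,0,0],"grip": 0.085},{"linear": [0,0,0.02],"delta_rot": [0,0,0],"grip": 0.085},{"linear": [0,0,0.02],"delta_rot": [0,0,0],"grip": 0.085},{"linear": [0,0,0.02],"delta_rot": [0,0,0],"grip": 0.085},{"linear": [0,0,0.02],"delta_rot": [0,0,0],"grip": 0.085},{"linear": [0,0,0],"delta_rot": [0,0,0],"grip": 0.085},{"linear": [0,0,0],"delta_rot": [0,0,0],"grip": 0.085}]' --grip_force 28

```text
time_s: 3.9
tcp_pos: [0.5742, 0.0665, 0.3156]
tcp_rot: [3.141, -0.0, 1.433]
force: [-0.0, 0.2, 0.1]
grip_width: 0.991
grasp_force: 0.0
```

```bash
python3 go.py 0.5752 0.069 0.313
```

```text
3.9 [0.5742 0.0665 0.3156] [ 3.1408e+00 -2.0000e-04  1.4333e+00] [-0.04  0.19  0.05] 0.9912586171987587 0.0 [ 0.12  0.4  -0.    1.17 -0.    1.82]
tool shift [0.0026 0.0006 0.0026]
```

Request:
carry_out --motion '[{"linear": [0.0026,0.0006,0.002],"delta_rot": [0,0,0],"grip": 0.07},{"linear": [0,0,0],"delta_rot": [0,0,0],"grip": 0.055},{"linear": [0,0,0],"delta_rot": [0,0,0],"grip": 0.048},{"linear": [0,0,0],"delta_rot": [0,0,0],"grip": 0.044},{"linear": [0,0,0],"delta_rot": [0,0,0],"grip": 0.041},{"linear": [0,0,0],"delta_rot": [0,0,0],"grip": 0.038},{"linear": [0,0,0],"delta_rot": [0,0,0],"grip": 0.035},{"linear": [0,0,0],"delta_rot": [0,0,0],"grip": 0.032},{"linear": [0,0,0],"delta_rot": [0,0,0],"grip": 0.03},{"linear": [0,0,0],"delta_rot": [0,0,0],"grip": 0.03}]' --grip_force 28

```text
time_s: 5.15
tcp_pos: [0.5752, 0.0693, 0.3128]
tcp_rot: [3.141, -0.0, 1.434]
force: [2.1, -0.5, 2.6]
grip_width: 0.438
grasp_force: 28.0
```

```bash
python3 go.py
```

```text
5.15 [0.5752 0.0693 0.3128] [ 3.1412e+00 -1.0000e-04  1.4338e+00] [ 2.07 -0.53  2.57] 0.4381711734616422 28.041469752788544 [ 0.12  0.41 -0.    1.16 -0.    1.83]
```

Request:
carry_out --motion '[{"linear": [0,0,-0.005],"delta_rot": [0,0,0],"grip": 0.03},{"linear": [0,0,-0.01],"delta_rot": [0,0,0],"grip": 0.03},{"linear": [0,0,-0.015],"delta_rot": [0,0,0],"grip": 0.03},{"linear": [0,0,-0.015],"delta_rot": [0,0,0],"grip": 0.03},{"linear": [0,0,-0.015],"delta_rot": [0,0,0],"grip": 0.03},{"linear": [0,0,-0.015],"delta_rot": [0,0,0],"grip": 0.03},{"linear": [0,0,-0.01],"delta_rot": [0,0,0],"grip": 0.03},{"linear": [0,0,-0.005],"delta_rot": [0,0,0],"grip": 0.03},{"linear": [0,0,0],"delta_rot": [0,0,0],"grip": 0.03},{"linear": [0,0,0],"delta_rot": [0,0,0],"grip": 0.03}]'

```text
time_s: 6.4
tcp_pos: [0.575, 0.0692, 0.4022]
tcp_rot: [-3.141, 0.0, 1.434]
force: [0.2, -0.3, -2.5]
grip_width: 0.439
grasp_force: 28.3
```

```bash
python3 go.py 0.4598 -0.3215 0.403;  python3 - <<'E'
from h import *
# chest and core check while lid is free: wrist for lid rect/handle, side for held core
c=snap('wrist'); P=cloud(c); V=c['image'].max(2)
b=snap('side'); Q=cloud(b)
m=(Q[:,:,2]>.16)&(abs(Q[:,:,0]-.575)<.03)&(abs(Q[:,:,1]-.069)<.03)&(b['image'].min(2)>110)
v,u=np.nonzero(m); q=Q[m]; print(len(q),q.min(0).round(3),q.max(0).round(3), 'px',u.min(),u.max(),v.min(),v.max())
vb=v.max(); print('bottom edge ray at core front', [ (z:=None)] and '')
m=(abs(P[:,:,2]-.1485)<.009)&(V<90)
n,l,st,ce=cv2.connectedComponentsWithStats(m.astype(np.uint8))
for k in range(1,n):
    if st[k,4]>200:
        vv,uu=np.nonzero(l==k); r=cv2.minAreaRect(plane(c,np.c_[uu,vv],.152)[:,:2].astype(np.float32)); print('handle',st[k],r)
E
```

```text
6.4 [0.575  0.0692 0.4022] [-3.1408e+00  2.0000e-04  1.4338e+00] [ 0.24 -0.34 -2.55] 0.4390274327367282 28.28516811132431 [0.12 0.38 0.19 1.38 0.   1.83]
tool shift [-0.4028 -0.0608 -0.0007]
474 [0.55  0.052 0.195] [0.603 0.099 0.408] px 236 255 124 191
bottom edge ray at core front 
handle [ 106  159   33  124 2100] ((0.4723205864429474, 0.06575680524110794), (0.09780282527208328, 0.016444621607661247), 79.88298034667969)
```

Request:
carry_out --motion '[{"linear": [-0.01,-0.0015,0],"delta_rot": [0,0,0],"grip": 0.03},{"linear": [-0.02,-0.003,0],"delta_rot": [0,0,0],"grip": 0.03},{"linear": [-0.028,-0.0043,0],"delta_rot": [0,0,0],"grip": 0.03},{"linear": [-0.028,-0.0043,0],"delta_rot": [0,0,0],"grip": 0.03},{"linear": [-0.028,-0.0043,0],"delta_rot": [0,0,0],"grip": 0.03},{"linear": [-0.028,-0.0043,0],"delta_rot": [0,0,0],"grip": 0.03},{"linear": [-0.028,-0.0043,0],"delta_rot": [0,0,0],"grip": 0.03},{"linear": [-0.028,-0.0043,0],"delta_rot": [0,0,0],"grip": 0.03},{"linear": [-0.028,-0.0043,0],"delta_rot": [0,0,0],"grip": 0.03},{"linear": [-0.028,-0.0043,0],"delta_rot": [0,0,0],"grip": 0.03},{"linear": [-0.028,-0.0043,0],"delta_rot": [0,0,0],"grip": 0.03},{"linear": [-0.028,-0.0043,0],"delta_rot": [0,0,0],"grip": 0.03},{"linear": [-0.028,-0.0043,0],"delta_rot": [0,0,0],"grip": 0.03},{"linear": [-0.028,-0.0043,0],"delta_rot": [0,0,0],"grip": 0.03},{"linear": [-0.02,-0.003,0],"delta_rot": [0,0,0],"grip": 0.03},{"linear": [-0.0168,-0.0017,0],"delta_rot": [0,0,0],"grip": 0.03},{"linear": [0,0,0],"delta_rot": [0,0,0],"grip": 0.03},{"linear": [0,0,0],"delta_rot": [0,0,0],"grip": 0.03},{"linear": [0,0,0],"delta_rot": [0,0,0],"grip": 0.03}]'

```text
time_s: 8.88
tcp_pos: [0.4601, -0.3209, 0.4028]
tcp_rot: [3.141, -0.0, 1.435]
force: [-0.7, -0.6, -1.7]
grip_width: 0.441
grasp_force: 28.3
```

```bash
python3 go.py 0.4598 -0.3215 0.225
```

```text
8.875 [ 0.4601 -0.3209  0.4028] [ 3.1415e+00 -1.0000e-04  1.4346e+00] [-0.66 -0.57 -1.75] 0.4410367348566815 28.310026824474335 [-0.61  0.34  0.13  1.36  0.    1.1 ]
tool shift [-0.0007 -0.0002  0.1778]
```

Descending to about 9 mm above the disc.

Request:
carry_out --motion '[{"linear": [-0.0007,0,0.01],"delta_rot": [0,0,0],"grip": 0.03},{"linear": [0,0,0.02],"delta_rot": [0,0,0],"grip": 0.03},{"linear": [0,0,0.02],"delta_rot": [0,0,0],"grip": 0.03},{"linear": [0,0,0.02],"delta_rot": [0,0,0],"grip": 0.03},{"linear": [0,0,0.02],"delta_rot": [0,0,0],"grip": 0.03},{"linear": [0,0,0.02],"delta_rot": [0,0,0],"grip": 0.03},{"linear": [0,0,0.02],"delta_rot": [0,0,0],"grip": 0.03},{"linear": [0,0,0.02],"delta_rot": [0,0,0],"grip": 0.03},{"linear": [0,0,0.015],"delta_rot": [0,0,0],"grip": 0.03},{"linear": [0,0,0.008],"delta_rot": [0,0,0],"grip": 0.03},{"linear": [0,0,0.005],"delta_rot": [0,0,0],"grip": 0.03},{"linear": [0,0,0],"delta_rot": [0,0,0],"grip": 0.03},{"linear": [0,0,0],"delta_rot": [0,0,0],"grip": 0.03},{"linear": [0,0,0],"delta_rot": [0,0,0],"grip": 0.03}]'

```text
time_s: 10.62
tcp_pos: [0.4599, -0.3222, 0.2251]
tcp_rot: [3.141, 0.0, 1.434]
force: [-0.8, -0.0, -3.0]
grip_width: 0.436
grasp_force: 28.3
```

```bash
python3 go.py 0.4598 -0.3215 0.217
python3 - <<'E'
from h import *
b=snap('side'); x,y=300,130
I=b['image'][:,:,::-1][90:180,250:370]; cv2.imwrite('pics/s1.png',cv2.resize(I,None,fx=6,fy=6,interpolation=2))
E
```

```text
10.625 [ 0.4599 -0.3222  0.2251] [3.1410e+00 3.0000e-04 1.4338e+00] [-0.78 -0.02 -2.98] 0.43611668175403157 28.33200305700302 [-0.61  0.43 -0.19  0.94  0.    1.1 ]
tool shift [ 0.0007 -0.0002  0.0081]
```

View pics/s1.png

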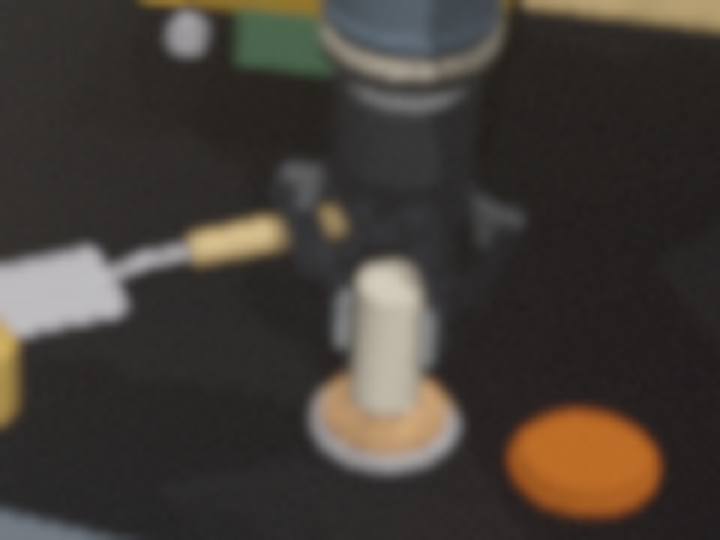

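The crop shows the held core upright above the cork disc, its foot near (388,412) and the disc centred at (386,420). Lowering slowly.

Request:
carry_out --motion '[{"linear": [0,0,0.002],"delta_rot": [0,0,0],"grip": 0.03},{"linear": [0,0,0.002],"delta_rot": [0,0,0],"grip": 0.03},{"linear": [0,0,0.001],"delta_rot": [0,0,0],"grip": 0.03},{"linear": [0,0,0.001],"delta_rot": [0,0,0],"grip": 0.03},{"linear": [0,0,0.001],"delta_rot": [0,0,0],"grip": 0.03},{"linear": [0,0,0.0005],"delta_rot": [0,0,0],"grip": 0.03},{"linear": [0,0,0],"delta_rot": [0,0,0],"grip": 0.03},{"linear": [0,0,0],"delta_rot": [0,0,0],"grip": 0.03},{"linear": [0,0,0],"delta_rot": [0,0,0],"grip": 0.03}]'

```text
time_s: 11.8
tcp_pos: [0.4598, -0.3221, 0.2172]
tcp_rot: [3.142, 0.0, 1.434]
force: [0.5, -0.1, -1.8]
grip_width: 0.439
grasp_force: 28.3
```

```bash
python3 go.py 0.4598 -0.3215 0.2163
```

```text
11.8 [ 0.4598 -0.3221  0.2172] [3.1415 0.     1.4338] [ 0.46 -0.09 -1.75] 0.4389955242408816 28.332225680351257 [-0.61  0.44 -0.2   0.92 -0.    1.1 ]
tool shift [ 0.0006 -0.0001  0.0009]
```

Half a millimetre at a time, until the weight comes off.

Request:
carry_out --motion '[{"linear": [0,0,0.0005],"delta_rot": [0,0,0],"grip": 0.03},{"linear": [0,0,0.0004],"delta_rot": [0,0,0],"grip": 0.03},{"linear": [0,0,0],"delta_rot": [0,0,0],"grip": 0.03},{"linear": [0,0,0],"delta_rot": [0,0,0],"grip": 0.03}]'

```text
time_s: 12.3
tcp_pos: [0.4598, -0.3222, 0.2164]
tcp_rot: [3.142, 0.0, 1.434]
force: [-1.2, -0.3, 0.5]
grip_width: 0.439
grasp_force: 28.3
```

Force went from about -2 N to +0.5 N, so the core is resting on the disc. Opening gradually.

Request:
carry_out --motion '[{"linear": [0,0,0],"delta_rot": [0,0,0],"grip": 0.038},{"linear": [0,0,0],"delta_rot": [0,0,0],"grip": 0.04},{"linear": [0,0,0],"delta_rot": [0,0,0],"grip": 0.043},{"linear": [0,0,0],"delta_rot": [0,0,0],"grip": 0.048},{"linear": [0,0,0],"delta_rot": [0,0,0],"grip": 0.056},{"linear": [0,0,0],"delta_rot": [0,0,0],"grip": 0.07},{"linear": [0,0,0],"delta_rot": [0,0,0],"grip": 0.085},{"linear": [0,0,0],"delta_rot": [0,0,0],"grip": 0.085},{"linear": [0,0,0],"delta_rot": [0,0,0],"grip": 0.085},{"linear": [0,0,0],"delta_rot": [0,0,0],"grip": 0.085}]'

```text
time_s: 13.55
tcp_pos: [0.4597, -0.3221, 0.2163]
tcp_rot: [-3.142, -0.0, 1.434]
force: [0.5, 0.2, -0.2]
grip_width: 0.995
grasp_force: 0.0
```

```bash
python3 go.py 0.4598 -0.3215 0.40
```

```text
13.55 [ 0.4597 -0.3221  0.2163] [-3.1416 -0.      1.4338] [ 0.47  0.18 -0.23] 0.9949830696879114 0.0 [-0.61  0.44 -0.21  0.92  0.    1.1 ]
tool shift [ 0.0006 -0.     -0.1837]
```

Request:
carry_out --motion '[{"linear": [0,0,-0.01],"delta_rot": [0,0,0],"grip": 0.085},{"linear": [0,0,-0.02],"delta_rot": [0,0,0],"grip": 0.085},{"linear": [0,0,-0.03],"delta_rot": [0,0,0],"grip": 0.085},{"linear": [0,0,-0.035],"delta_rot": [0,0,0],"grip": 0.085},{"linear": [0,0,-0.035],"delta_rot": [0,0,0],"grip": 0.085},{"linear": [0,0,-0.035],"delta_rot": [0,0,0],"grip": 0.085},{"linear": [0,0,-0.02],"delta_rot": [0,0,0],"grip": 0.085},{"linear": [0.0373,-0.004,0],"delta_rot": [0,0,0],"grip": 0.085},{"linear": [0.0373,-0.004,0],"delta_rot": [0,0,0],"grip": 0.085},{"linear": [0.0373,-0.004,0],"delta_rot": [0,0,0],"grip": 0.085},{"linear": [0.0373,-0.004,0],"delta_rot": [0,0,0],"grip": 0.085},{"linear": [0.0373,-0.004,0],"delta_rot": [0,0,0],"grip": 0.085},{"linear": [0.0373,-0.004,0],"delta_rot": [0,0,0],"grip": 0.085},{"linear": [0.0373,-0.004,0],"delta_rot": [0,0,0],"grip": 0.085},{"linear": [0.0373,-0.004,0],"delta_rot": [0,0,0],"grip": 0.085},{"linear": [0.0373,-0.004,0],"delta_rot": [0,0,0],"grip": 0.085},{"linear": [0.0373,-0.004,0],"delta_rot": [0,0,0],"grip": 0.085},{"linear": [0,0,0],"delta_rot": [0,0,0],"grip": 0.085},{"linear": [0,0,0],"delta_rot": [0,0,0],"grip": 0.085}]'

```text
time_s: 15.92
tcp_pos: [0.471, 0.0527, 0.4018]
tcp_rot: [3.141, 0.0, 1.434]
force: [0.0, 0.2, -0.1]
grip_width: 0.994
grasp_force: 0.0
```

```bash
python3 - <<'E'
from h import *
t=snap('top');c=snap('wrist','w1.png')
P=cloud(t)
m=(abs(P[:,:,2]-.088)<.007)&(abs(P[:,:,0]-.46)<.04)&(abs(P[:,:,1]+.322)<.04)
v,u=np.nonzero(m); q=plane(t,np.c_[u,v],.088); print('core top',len(q),q.mean(0).round(4),np.ptp(q,0).round(3))
P=cloud(c);V=c['image'].max(2)
m=(P[:,:,2]>.135)&(P[:,:,2]<.16)&(V<90)&(abs(P[:,:,0]-.471)<.05)
n,l,st,ce=cv2.connectedComponentsWithStats(m.astype(np.uint8))
for k in range(1,n):
    if st[k,4]>200:
        vv,uu=np.nonzero(l==k); r=cv2.minAreaRect(plane(c,np.c_[uu,vv],.1485)[:,:2].astype(np.float32)); print('handle',st[k],r)
m=(abs(P[:,:,2]-.1085)<.005)
n,l,st,ce=cv2.connectedComponentsWithStats(m.astype(np.uint8))
k=1+st[1:,4].argmax(); vv,uu=np.nonzero(l==k); r=cv2.minAreaRect(plane(c,np.c_[uu,vv],.1085)[:,:2].astype(np.float32)); print('lid',st[k],r,cv2.boxPoints(r).round(4).tolist())
E
python3 go.py 0.471 0.053 0.40
```

```text
core top 157 [ 0.4605 -0.3219  0.088 ] [0.035 0.037 0.   ]
handle [ 249  115   15  160 2220] ((0.4691063165664673, 0.05239630863070488), (0.12245192378759384, 0.010447762906551361), 82.36601257324219)
lid [  236    46   264   252 54248] ((0.554811418056488, 0.04042442888021469), (0.21934126317501068, 0.20381267368793488), 82.12353515625) [[0.43880000710487366, -0.05420000106096268], [0.6406999826431274, -0.08219999819993973], [0.670799970626831, 0.13510000705718994], [0.46889999508857727, 0.16300000250339508]]
16.025 [0.471  0.0521 0.4016] [3.1413e+00 1.0000e-04 1.4329e+00] [-0.6  -0.14  0.97] 0.9988549882334512 0.0 [ 0.11  0.16 -0.11  1.3  -0.    1.82]
tool shift [ 0.0009 -0.0002  0.0016]
```

View pics/w1.png

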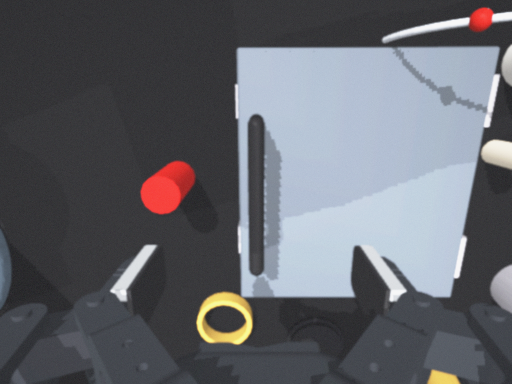

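The core stands at (0.4605, -0.3219), within 1 mm of the disc centre. The wrist view shows the handle bar from (256,120) to (257,270), and its middle measures (0.469, 0.0524). Descending on it.

Request:
carry_out --motion '[{"linear": [0.0003,-0.0015,0.01],"delta_rot": [0,0,0],"grip": 0.085},{"linear": [0,0,0.02],"delta_rot": [0,0,0],"grip": 0.085},{"linear": [0,0,0.02],"delta_rot": [0,0,0],"grip": 0.085},{"linear": [0,0,0.02],"delta_rot": [0,0,0],"grip": 0.085},{"linear": [0,0,0.015],"delta_rot": [0,0,0],"grip": 0.06},{"linear": [0,0,0.008],"delta_rot": [0,0,0],"grip": 0.045},{"linear": [0,0,0.005],"delta_rot": [0,0,0],"grip": 0.03},{"linear": [0,0,0],"delta_rot": [0,0,0],"grip": 0.024},{"linear": [0,0,0],"delta_rot": [0,0,0],"grip": 0.02},{"linear": [0,0,0],"delta_rot": [0,0,0],"grip": 0.016},{"linear": [0,0,0],"delta_rot": [0,0,0],"grip": 0.012},{"linear": [0,0,0],"delta_rot": [0,0,0],"grip": 0.008},{"linear": [0,0,0],"delta_rot": [0,0,0],"grip": 0.004},{"linear": [0,0,0],"delta_rot": [0,0,0],"grip": 0.004}]' --grip_force 40

```text
time_s: 17.77
tcp_pos: [0.4696, 0.0534, 0.3035]
tcp_rot: [3.141, -0.0, 1.434]
force: [-2.0, 0.0, 6.3]
grip_width: 0.125
grasp_force: 39.0
```

```bash
python3 go.py
python3 - <<'E'
import numpy as np
th=np.deg2rad(np.linspace(0,50,21)); x=-.185*np.cos(th)+.048*np.sin(th); z=.185*np.sin(th)+.048*np.cos(th)
print(np.c_[np.diff(x),-np.diff(z)].round(4).tolist())
E
```

```text
17.775 [0.4696 0.0534 0.3035] [ 3.1414e+00 -1.0000e-04  1.4338e+00] [-2.    0.02  6.33] 0.1245688441663671 38.957247734069824 [ 0.11  0.2  -0.31  1.06  0.    1.82]
[[0.0023, -0.008], [0.0026, -0.0079], [0.003, -0.0078], [0.0033, -0.0077], [0.0036, -0.0075], [0.004, -0.0073], [0.0043, -0.0072], [0.0046, -0.007], [0.0049, -0.0068], [0.0052, -0.0065], [0.0054, -0.0063], [0.0057, -0.0061], [0.006, -0.0058], [0.0062, -0.0055], [0.0065, -0.0053], [0.0067, -0.005], [0.0069, -0.0047], [0.0071, -0.0044], [0.0073, -0.0041], [0.0074, -0.0037]]
```

Request:
carry_out --motion '[{"linear": [0,0.0011,-0.004],"delta_rot": [0,0,0],"grip": 0.004},{"linear": [0,0.0012,-0.004],"delta_rot": [0,0,0],"grip": 0.004},{"linear": [0,0.0026,-0.0079],"delta_rot": [0,0,0],"grip": 0.004},{"linear": [0,0.003,-0.0078],"delta_rot": [0,0,0],"grip": 0.004},{"linear": [0,0.0033,-0.0077],"delta_rot": [0,0,0],"grip": 0.004},{"linear": [0,0.0036,-0.0075],"delta_rot": [0,0,0],"grip": 0.004},{"linear": [0,0.004,-0.0073],"delta_rot": [0,0,0],"grip": 0.004},{"linear": [0,0.0043,-0.0072],"delta_rot": [0,0,0],"grip": 0.004},{"linear": [0,0.0046,-0.007],"delta_rot": [0,0,0],"grip": 0.004},{"linear": [0,0.0049,-0.0068],"delta_rot": [0,0,0],"grip": 0.004},{"linear": [0,0.0052,-0.0065],"delta_rot": [0,0,0],"grip": 0.004},{"linear": [0,0,0],"delta_rot": [0,0,0],"grip": 0.004},{"linear": [0,0,0],"delta_rot": [0,0,0],"grip": 0.004}]'

```text
time_s: 19.4
tcp_pos: [0.506, 0.0483, 0.3776]
tcp_rot: [-3.139, -0.0, 1.434]
force: [-17.0, 4.0, 10.4]
grip_width: 0.124
grasp_force: 39.6
```

The force is radial: the hand is slightly inside the arc. Nudging outward.

Request:
carry_out --motion '[{"linear": [0,-0.0006,-0.0005],"delta_rot": [0,0,0],"grip": 0.004},{"linear": [0,-0.0006,-0.0005],"delta_rot": [0,0,0],"grip": 0.004},{"linear": [0,0,0],"delta_rot": [0,0,0],"grip": 0.004},{"linear": [0,0,0],"delta_rot": [0,0,0],"grip": 0.004}]'

```text
time_s: 19.9
tcp_pos: [0.5058, 0.0483, 0.3781]
tcp_rot: [-3.141, -0.0, 1.434]
force: [-5.5, 1.8, -0.2]
grip_width: 0.124
grasp_force: 39.4
```

Request:
carry_out --motion '[{"linear": [0,0.0052,-0.0065],"delta_rot": [0,0,0],"grip": 0.004},{"linear": [0,0.0055,-0.0062],"delta_rot": [0,0,0],"grip": 0.004},{"linear": [0,0.0058,-0.006],"delta_rot": [0,0,0],"grip": 0.004},{"linear": [0,0.006,-0.0057],"delta_rot": [0,0,0],"grip": 0.004},{"linear": [0,0.0063,-0.0055],"delta_rot": [0,0,0],"grip": 0.004},{"linear": [0,0.0065,-0.0052],"delta_rot": [0,0,0],"grip": 0.004},{"linear": [0,0,0],"delta_rot": [0,0,0],"grip": 0.004},{"linear": [0,0,0],"delta_rot": [0,0,0],"grip": 0.004}]'

```text
time_s: 20.9
tcp_pos: [0.541, 0.0435, 0.4134]
tcp_rot: [3.142, -0.0, 1.434]
force: [-5.5, 3.3, 2.5]
grip_width: 0.121
grasp_force: 39.7
```

```bash
cat > lid.py <<'E'
from h import *
import sys
b=snap('side',sys.argv[1] if len(sys.argv)>1 else None); ang=[]
for b in (b,snap('top')):
    P=cloud(b); ex=np.array([.9906,-.1365]);ey=np.array([.1365,.9906])
    X=(P[:,:,:2]-np.array([.5543,.0405]))@ex; Y=(P[:,:,:2]-np.array([.5543,.0405]))@ey
    I=cv2.cvtColor(b['image'],cv2.COLOR_RGB2HSV)
    m=(abs(X)<.095)&(abs(Y)<.1)&(P[:,:,2]>.12)&(P[:,:,2]<.3)&(I[:,:,2]>80)&(I[:,:,1]<90)
    x,z=X[m],P[:,:,2][m]
    if len(x)<50: print('few',len(x)); continue
    for _ in range(6):
        p=np.polyfit(z,x,1); r=abs(x-np.polyval(p,z)); k=r<max(.006,2*np.median(r)); x,z=x[k],z[k]
    # lid plane: slope dz/dx = -tan(theta)
    print(len(x),'lid deg',np.degrees(np.arctan2(1,-p[0])).round(1),'resid',r[k].std().round(4))
o=observe();g=o['tcp_pos']-[0,0,.155]; H=np.array([.6534,.0269])
d=(g[:2]-H)@ex; print('kin deg',np.degrees(np.arctan2(g[2]-.1005,-d)-np.arctan2(.048,.185)).round(2),'r',np.hypot(d,g[2]-.1005),o['force'].round(1))
E
python3 lid.py
```

```text
1304 lid deg 39.0 resid 0.001
1068 lid deg 39.3 resid 0.0013
kin deg 39.69 r 0.1945333943431398 [-5.4  3.6  3.1]
```

The lid is at about 39.4°. Continuing another 10.5°.

Request:
carry_out --motion '[{"linear": [0,0.0068,-0.0048],"delta_rot": [0,0,0],"grip": 0.004},{"linear": [0,0.007,-0.0045],"delta_rot": [0,0,0],"grip": 0.004},{"linear": [0,0.0072,-0.0042],"delta_rot": [0,0,0],"grip": 0.004},{"linear": [0,0.0073,-0.0038],"delta_rot": [0,0,0],"grip": 0.004},{"linear": [0,0.0025,-0.0012],"delta_rot": [0,0,0],"grip": 0.004},{"linear": [0,0,0],"delta_rot": [0,0,0],"grip": 0.004},{"linear": [0,0,0],"delta_rot": [0,0,0],"grip": 0.004},{"linear": [0,0,0],"delta_rot": [0,0,0],"grip": 0.004},{"linear": [0,0,0],"delta_rot": [0,0,0],"grip": 0.004}]'

```text
time_s: 22.12
tcp_pos: [0.5714, 0.0393, 0.4323]
tcp_rot: [3.141, -0.0, 1.434]
force: [-5.4, 3.4, 6.5]
grip_width: 0.123
grasp_force: 41.1
```

```bash
python3 lid.py s2.png; python3 go.py; python3 -c "
import cv2;cv2.imwrite('pics/s2b.png',cv2.resize(cv2.imread('pics/s2.png'),(800,600)))"
```

```text
746 lid deg 49.5 resid 0.0008
752 lid deg 49.8 resid 0.0011
kin deg 50.34 r 0.19531835373203124 [-5.7  2.2  7.7]
22.225 [0.5714 0.0393 0.4323] [ 3.1405e+00 -2.0000e-04  1.4338e+00] [-5.66  2.19  7.65] 0.12153785120325768 41.12273812294006 [0.07 0.37 0.24 1.45 0.   1.78]
```

View pics/s2b.png

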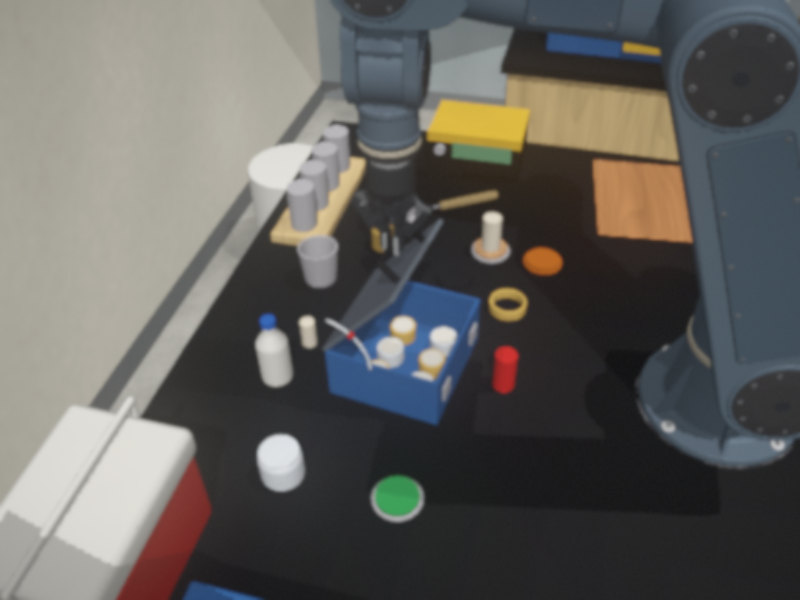

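The side view shows the lid raised and held at about 50°, with its handle end by the gripper at (395,240). The core stands upright on the cork disc at (492,235), and the bystanders have not moved. Handing in.

```bash
python3 -c "
from rig import job_done
print(job_done())"
```

```text
the job is handed in; nothing more can be done
None
```

The core is standing upright and released on the cork disc, within about 1 mm of its centre, and the gripper is holding the chest lid still at about 50°. I handed the job in at about 22 s; no verdict came back.

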